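Load radishes into the mini mill and hold its bayonet lid at the half-turn pulse mark

ROBOT

A 6-joint arm with a two-finger parallel gripper is mounted at the origin on the work surface. World frame = base frame: x ahead of the robot, y to its left, z up, the work surface at z = 0. Lengths are in mm, angles in rad, forces in N, time in s.
With the tool pointing down it reaches from about 400 to 825 mm from the base axis. Payload 7 kg.
Tool frame: the origin (TCP) lies at the very end of the fingers, on their centre line; the grasp point (between the pads) lies 19 mm behind it; z points along the fingers, y is the direction in which the jaws open and shut (so a half turn about z gives the same grasp; the last joint's range is limited). The gripper opens to 88 mm and grips with 3 to 60 N. Pads are 19 mm wide; open, the fingers measure 130 mm over their backs; the gripper's body (78 mm by 193 mm) begins 47 mm behind the grasp point.
Start: joints at [1.591, 0.359, 0.012, 0, -1.224, -0.288], TCP at [178.622, 650.914, 195.761] pointing down, gripper open.
Joint ranges: [-3.07, 3.07], [-1.43, 2.12], [-1.02, 1.25], [-3.03, 1.67], [-3.05, -0], [-3.03, 3.03]. Speed limits (rad/s): [2.39, 2.39, 3.01, 3.14, 3.14, 3.14].

INTERFACE

Orientations are given as a unit quaternion [x, y, z, w].
In Python, from plant import bot gives the robot as it stands. Calls block until the motion is done:
- bot.move_ptp(position, orientation): joint-space move of the TCP to a pose.
- bot.line_to(position, velocity=150, ori=None): straight line of the TCP; ori=None keeps the orientation; velocity is the mean speed in mm/s.
- bot.move_joints(angles): joint-space move.
- bot.move_gripper(opening, force=None): finger opening in mm; force is the grip in N (None keeps the last); returns when the fingers have stopped.
- bot.pause(seconds).
- bot.solve_ik(position, orientation): joint angles nearest the present ones, or None.
- bot.read_state(): the state.
- bot.camera(name): name is "scene" or "top" or "wrist"; returns the picture (384x512x3 uint8, red, green, blue); there is no depth.
- bot.get_calibration(name): a dict with "fx", "fy", "cx", "cy" (pixels), "distortion" ([k1, k2, p1, p2, k3] as OpenCV has them; the pictures are not rectified), "view" (4x4, takes a point from world to camera coordinates); the wrist camera has in their place "T_tool_cam" (4x4, takes a point from camera to tool coordinates, whose origin is the TCP and whose axes are the flange's). Camera axes: x right, y up, looking along -z (the intrinsics and any distortion apply to the point x, -y, -z); pixel columns grow to the right and rows downward; lengths in mm; the calibration is good to about 2 mm. A picture is of the moment at which its call begins: read the wrist's pose just before it. get_calibration takes no time and is no camera call.
A pose or a line that the arm cannot do raises bot.Unreachable and nothing moves.
- bot.close_job(): hands the job in, once; it reports no verdict.
The state is a dict: "t": time; "joint_pos": joint angles; "qvel": joint speeds; "tau": joint torques, N m; "tcp_pos": TCP position; "eef_rot": TCP orientation; "contact_force": force on the tool from outside, world axes, zero at the start; "moment": the same for the moment, N m; "width": finger opening in mm.
Only numpy, scipy, OpenCV 4.12 (cv2) and the standard library are available. Lean on these libraries where they do the work, as an engineer would, in place of code of your own. Each camera call takes 0.05 s, during which the arm holds its last target.

TASK

Tip the four radishes out of the cream scoop into the cup of the mini mill without touching them with the gripper, then stand the empty scoop back down on the worktop. Fit the grey lid with its two lugs in the gaps of the mill's collar and turn it clockwise to the half-turn (pulse) position, orange pointers at the green dots, without taking it on into the lock. The lid springs back if let go, so finish while gripping it there; leave the other things on the worktop and the oak tray as they are.

Things in the scene. Friction and masses are not known exactly. Their poses are not given: they have to be found in the camera images.
- mill: Electric mini mill, 128 mm across, 135 mm high, fixed on the worktop (z = 0): white base, steel cup, black collar. Origin under its centre, z up; same after half a turn. Cup 96 mm across inside, flat floor at z 60 mm, blade hub to z 83 mm. Two lips 6 mm thick narrow the mouth to 82 mm; between them two gaps 23 mm wide, at its +x and -x, reach out to 48 mm from the axis, for the lid's lugs.
- mouth (a point): Centre of the mill's mouth, on its axis, level with the collar's flat top, 135 mm above the worktop; axes as the mill's. Dots on the collar's top, 55 mm from the axis: two white at the mill's +x and -x (lid enters), two green 0.70 rad clockwise (seen from above) from these (half-turn, pulse), two red 1.40 rad clockwise from the white (lock).
- half_mark (a point): One of the two green dots on the collar, 55 mm from the axis; its x axis points outwards from the mill's axis. At the half-turn position the lid's x axis lies along this x axis, either way round.
- switch_ring (a joint): Spring-return switch ring under the lips, rad, 0 at rest. The lugs push it when the lid turns clockwise and meet it after about 0.14 rad, so it reads about 0.14 less than the lid's turn from the white dots: 0.56 at the half-turn mark, where it pushes back with 0.14 N m. From 0.9 rad of lid turn two spring detents resist; the lid clicks into the lock at 1.4 rad.
- lid: Grey lid, 150 g, upright on the tray. Origin under its centre, x along its grip bar, same after half a turn. Spigot 78 mm across, z 0-14, foot tapered to 72; lugs at +x and -x 14 wide, z 1-6, out to 45.5; flange 102 mm across, z 14-20, orange pointer at +x and -x; white grip bar 76 long (x), 14 wide, z 20-50. Enters with its x along the mill's x; seated, its origin is 14 mm below the mouth.
- scoop: Cream plastic scoop, 120 g empty, flat on the worktop. Origin under the pan's centre, x out over the lip. Pan x -50 to 50 mm, 66 wide, walls 4 thick, 34 high at sides and back; floor 3 thick, ramping up from x = 22 to the lip at x = 50, 17 mm up. Handle behind: x -50 to -148 mm, 18 wide (y), z 18-34. Radishes roll out when it is tipped forward 35 to 50 degrees.
- scoop_grip (a point): Point in the middle of the scoop's handle, 40 mm behind the pan's back wall, 26 mm above the scoop's underside.
- scoop_lip (a point): Middle of the scoop's pouring lip, 17 mm above the scoop's underside; axes as the scoop's.
- radish1: Red radish, a ball 27 mm across, 11 g, with a white root tip and a green stub, lying in the scoop's pan. Origin at its centre.
- radish2: Red radish, a ball 27 mm across, 11 g, with a white root tip and a green stub, lying in the scoop's pan. Origin at its centre.
- radish3: Red radish, a ball 27 mm across, 11 g, with a white root tip and a green stub, lying in the scoop's pan. Origin at its centre.
- radish4: Red radish, a ball 27 mm across, 11 g, with a white root tip and a green stub, lying in the scoop's pan. Origin at its centre.
- bento: Stainless stacking bento with three tiers, 92 x 157 mm, 122 mm high, on the oak tray. Origin under its centre. Leave alone.
- cup: Pink plastic cup, 68 mm across, 95 mm high, on the oak tray. Origin under its centre. Leave alone.
- bowl: White ceramic bowl, 110 mm across, 48 mm high, on the oak tray (it may have changed places with the lid). Origin under its centre. Leave alone.
- fork_a: Mint plastic fork, 130 mm long (x), 20 mm wide, 4 mm thick, lying on the oak tray. Leave alone.
- fork_b: Second mint plastic fork, the same. Leave alone.
- pepper_mill: Dark wooden pepper mill, 54 mm across, 158 mm high, on the worktop beyond the mill. Origin under its centre. Leave alone.
- board: Oak tray shaped like a chopping board, 300 x 440 mm (x, y), 18 mm thick, with a handle at its +y end; fixed to the worktop. Origin under its centre.
There are look-alikes about, which are no part of the job. Leave any yellow look-alike of the mill alone.

How it is judged:
By the outcome, as a careful person would: the job done as asked, in the order asked, and still so for the second after the job is handed in, while the arm keeps its last pose, push and grip.
It also fails if it takes over 72 s, if anything falls off the work surface, if the arm or the gripper's body presses on something with over 40 N, if the wrist force passes 120 N, or if a joint passes its speed limit or range.

## Working session

There is one attempt and no reset: what is moved stays moved. The work goes in short steps, each a Python script; the robot and the scene stay as the last script left them, time stands still between calls to the robot, and variables do not carry over. Pictures are saved under pics/ and viewed, and the job is handed in when it is done.

```bash
ls; mkdir -p pics
python3 - <<'E'
from plant import bot
import cv2,json
for n in ["scene","top","wrist"]:
    s=bot.read_state()
    im=bot.camera(n); cv2.imwrite(f"pics/{n}0.png",im[:,:,::-1])
    print(n,json.dumps({k:(v.tolist() if hasattr(v,'tolist') else v) for k,v in bot.get_calibration(n).items()}))
print(s)
E
```

```text
pics
scene {"fx": 475.854128813437, "fy": 475.854128813437, "cx": 255.68018193151366, "cy": 193.80879921380364, "distortion": [0.00818765256401523, 0.0, 0.0, 0.0, 0.0], "view": [[0.5504678724199591, 0.8346875323084447, 0.01678823523432286, -392.21594132772606], [-0.5493476864058001, 0.3470003883998178, 0.7601367310497306, 171.4842015610152], [0.62865112811005, -0.4276534272740195, 0.6495462302767576, -1647.667339949663], [0.0, 0.0, 0.0, 1.0]]}
top {"fx": 445.2547606721954, "fy": 445.2547606721954, "cx": 256.75218608225134, "cy": 189.3875044543534, "distortion": [-0.004292819507049417, 0.0, 0.0, 0.0, 0.0], "view": [[0.004649017100962902, -0.9998944838733123, 0.013762549172207327, 88.20317845220546], [0.988738484440545, 0.00665494234578801, 0.14950558895435426, -573.4111975913694], [-0.14958140267496162, 0.01291250797082842, 0.9886650955261312, -1224.8541869375165], [0.0, 0.0, 0.0, 1.0]]}
wrist {"fx": 309.4994135494813, "fy": 309.4994135494813, "cx": 254.91097443191143, "cy": 194.0512188661425, "distortion": [-0.026546183041542236, 0.0, 0.0, 0.0, 0.0], "T_tool_cam": [[-0.00110458411395
[... 234 characters left out ...]
00614], [0.0, 0.0, 0.0, 1.0]]}
{'t': 0.1, 'joint_pos': array([ 1.59109119e+00,  3.59337650e-01,  1.11826266e-02, -3.23686274e-04,
       -1.22409604e+00, -2.88093831e-01]), 'qvel': array([ 0.00054768, -0.00115507,  0.00131622,  0.00269421, -0.0014709 ,
       -0.00128343]), 'tau': array([-1.44786747e-03, -5.84162128e+01,  2.93752402e+01,  7.01555774e+00,
        1.01444384e-02, -4.80595770e-05]), 'tcp_pos': array([178.51175776, 650.48159433, 194.91319068]), 'eef_rot': array([ 9.91041219e-01, -1.33554299e-01, -3.86553877e-05,  7.42111614e-04]), 'contact_force': array([ 0.29336925, -0.02620589, -0.30915782]), 'moment': array([-0.03795679,  0.02910604,  0.02913828]), 'width': 87.58583694473667}
```

View pics/scene0.png

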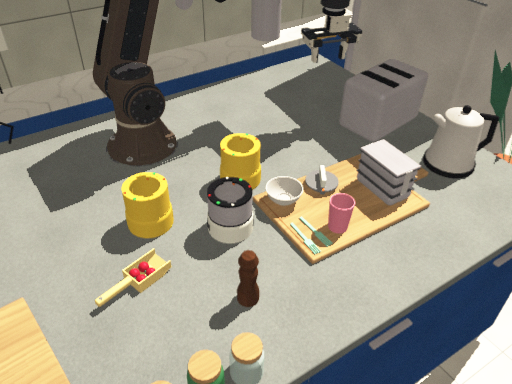

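View pics/top0.png

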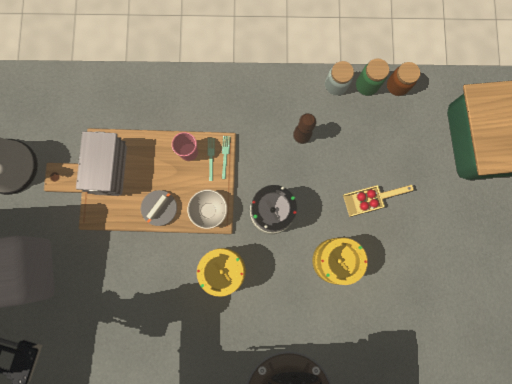

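View pics/wrist0.png

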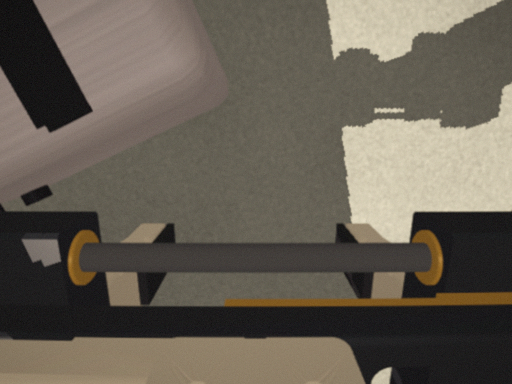

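The mill I want is the black-collared, white-based one at top (273,209) and scene (231,208). Its look-alikes are the two yellow ones at top (220,272) and (341,262), to be left alone. The lid is the grey disc with a white bar at top (159,208); the bowl at (208,209) could be mistaken for it. The scoop is at top (365,200), with no second scoop in view.

```bash
cat > h.py <<'E'
import numpy as np, cv2
from scipy.spatial.transform import Rotation as R
from plant import bot
def cal(n,state=None):
    c=bot.get_calibration(n)
    K=np.array([[c["fx"],0,c["cx"]],[0,c["fy"],c["cy"]],[0,0,1.]]); D=np.array(c["distortion"])
    if n=="wrist":
        T=np.eye(4);T[:3,:3]=R.from_quat(state["eef_rot"]).as_matrix();T[:3,3]=state["tcp_pos"]
        M=T@np.array(c["T_tool_cam"])
    else: M=np.linalg.inv(np.array(c["view"]))
    return K,D,M   # M cam->world
def rays(C,px):
    K,D,M=C
    u=cv2.undistortPoints(np.array(px,float).reshape(-1,1,2),K,D).reshape(-1,2)
    d=np.c_[u[:,0],-u[:,1],-np.ones(len(u))]@M[:3,:3].T
    return M[:3,3],d/np.linalg.norm(d,axis=1)[:,None]
def onz(C,px,z):
    o,d=rays(C,px); return o+d*((z-o[2])/d[:,2])[:,None]
def proj(C,P):
    K,D,M=C; V=np.linalg.inv(M); p=np.atleast_2d(P)@V[:3,:3].T+V[:3,3]
    return cv2.projectPoints((p*[1,-1,-1]).reshape(-1,1,3),np.zeros(3),np.zeros(3),K,D)[0].reshape(-1,2)
def tri(obs): # list of (C,px) -> point, residuals
    A=np.zeros((3,3));b=np.zeros(3);L=[]
    for C,px in obs:
        o,d=rays(C,[px]);P=np.eye(3)-np.outer(d[0],d[0]);A+=P;b+=P@o;L.append((P,o))
    x=np.linalg.solve(A,b); return x,[float(np.linalg.norm(P@(x-o))) for P,o in L]
def q(xaxis_yaw,pitch=0):
    """tool pointing down; tool y (jaw) direction at world angle yaw+90: tool x along yaw."""
    return (R.from_euler('z',xaxis_yaw)*R.from_euler('x',np.pi)).as_quat()
def shot(n,name):
    s=bot.read_state(); im=np.ascontiguousarray(bot.camera(n)[:,:,::-1]); cv2.imwrite(f"pics/{name}.png",im)
    return im,cal(n,s),s
E
python3 - <<'E'
import cv2,numpy as np
from h import *
ct,cs=cal("top"),cal("scene")
for nm,px,z in [("mill",(273,207),135),("lid",(158,207),38),("bowl",(208,209),60),("pan",(365,200),17),("h_end",(412,188),26),("y1",(220,272),135),("y2",(343,261),135),("pepper",(307,119),158),("cup",(184,145),110)]:
    print(nm,onz(ct,[px],z).round(0))
for nm,px in [("mill",((274,206),(231,190)))]:
    print(tri([(ct,px[0]),(cs,px[1])]))
a=cv2.imread("pics/top0.png")[160:240,130:430];cv2.imwrite("pics/c.png",cv2.resize(a,None,fx=2.6,fy=2.6,interpolation=2))
E
```

```text
mill [[512.  50. 135.]]
lid [[521. 371.  38.]]
bowl [[514. 227.  60.]]
pan [[ 548. -223.   17.]]
h_end [[ 582. -359.   26.]]
y1 [[344. 186. 135.]]
y2 [[ 373. -131.  135.]]
pepper [[745. -39. 158.]]
cup [[684. 291. 110.]]
(array([515.27896557,  48.19887096, 137.95762898]), [0.9481240031411993, 0.948124003141045])
```

View pics/c.png

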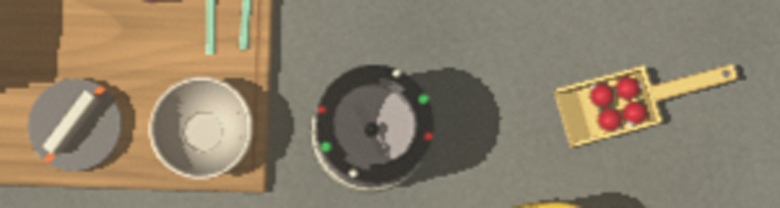

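Run:
```python
from h import *
def t(p,qq,n):
    j=bot.solve_ik(p,qq); print(n,None if j is None else np.round(j,2))
for y in (-38,142): t([521,371,260],q(np.radians(y)),"lid%d"%y)
for y in (-90,0,90,180): t([512,50,300],q(np.radians(y)),"mill%d"%y)
for y in (-76,104): t([572,-310,220],q(np.radians(y)),"scoop%d"%y)
# tipping: tool x along scoop x (yaw 104) or opposite; tilt about jaw axis
for yaw in (80,104,130):
  for f in (0,180):
    for th in (0,30,50):
      for lean in (0,20):
        y=np.radians(yaw); ax=np.array([-np.sin(y),np.cos(y),0])
        r=R.from_rotvec(ax*np.radians(th-lean))*R.from_quat(q(y+np.radians(f)))
        lip=np.array([512,50,150])-15*np.array([np.cos(y),np.sin(y),0])
        Rs=R.from_rotvec(ax*np.radians(th))*R.from_euler('z',y)
        g=lip+Rs.apply([-140,0,9])
        tcp=g+r.apply([0,0,19])
        j=bot.solve_ik(tcp,r.as_quat()); print(yaw,f,th,lean,None if j is None else np.round(j,2))
```

```text
lid-38 [ 0.92  0.27  0.03  0.   -1.33 -0.02]
lid142 None
mill-90 [ 0.48  0.04 -0.16  0.   -1.37 -0.48]
mill0 [ 0.48  0.04 -0.16  0.   -1.37  1.09]
mill90 [ 0.48  0.04 -0.16  0.   -1.37  2.66]
mill180 [ 0.48  0.04 -0.16 -0.   -1.37 -2.05]
scoop-76 [-0.2   0.31 -0.01  0.   -1.26  0.44]
scoop104 [-0.2   0.31 -0.01  0.   -1.26 -2.7 ]
80 0 0 0 [ 0.19  0.11 -0.46  0.   -1.01  2.78]
80 0 0 20 [-0.12  0.17 -0.28 -0.39 -1.13 -3.03]
80 0 30 0 [ 0.55  0.16 -0.51  0.4  -1.29  2.23]
80 0 30 20 [ 0.36  0.06 -0.42  0.16 -1.18  2.54]
80 0 50 0 [ 0.71  0.31 -0.47  0.51 -1.54  2.04]
80 0 50 20 [ 0.6   0.15 -0.42  0.37 -1.39  2.23]
80 180 0 0 [ 0.19  0.11 -0.46  0.   -1.01 -0.36]
80 180 0 20 [-0.12  0.17 -0.28 -0.39 -1.13  0.11]
80 180 30 0 [ 0.55  0.16 -0.51  0.4  -1.29 -0.91]
80 180 30 20 [ 0.36  0.06 -0.42  0.16 -1.18 -0.6 ]
80 180 50 0 [ 0.71  0.31 -0.47  0.51 -1.54 -1.1 ]
80 180 50 20 [ 0.6   0.15 -0.42  0.37 -1.39 -0.91]
104 0 0 0 None
104 0 0 20 [-0.08  0.34 -0.07 -0.34 -1.3  -2.7 ]
104 0 30 0 [ 0.54  0.11 -0.62  0.57 -1.09  2.51]
104 0 30 20 [ 0.34  0.11 -0.38  0.19 -1.11  2.95]
104 0 50 0 [ 0.
[... 292 characters left out ...]
180 50 0 [ 0.75  0.18 -0.71  0.77 -1.3  -0.96]
104 180 50 20 [ 0.62  0.09 -0.55  0.52 -1.2  -0.63]
130 0 0 0 [ 0.2   0.3  -0.2  -0.   -1.07 -2.65]
130 0 0 20 [ 0.02  0.48  0.13 -0.27 -1.45 -2.4 ]
130 0 30 0 [ 0.51  0.07 -0.71  0.73 -0.83  2.82]
130 0 30 20 [ 0.35  0.15 -0.33  0.19 -1.04 -2.89]
130 0 50 0 [ 0.67  0.04 -0.94  1.15 -0.99  2.3 ]
130 0 50 20 [ 0.6   0.01 -0.67  0.66 -0.95  2.83]
130 180 0 0 [ 0.2   0.3  -0.2   0.   -1.07  0.49]
130 180 0 20 [ 0.02  0.48  0.13 -0.27 -1.45  0.74]
130 180 30 0 [ 0.51  0.07 -0.71  0.73 -0.83 -0.32]
130 180 30 20 [ 0.35  0.15 -0.33  0.19 -1.04  0.26]
130 180 50 0 [ 0.67  0.04 -0.94  1.15 -0.99 -0.84]
130 180 50 20 [ 0.6   0.01 -0.67  0.66 -0.95 -0.31]
```

```bash
python3 - <<'E'
from h import *
bot.move_ptp([521,371,270],q(np.radians(-38))); shot("wrist","w_lid")
bot.move_ptp([512,70,330],q(np.radians(-90))); _,_,s=shot("wrist","w_mill"); print(s["tcp_pos"])
bot.move_ptp([565,-280,200],q(np.radians(-76))); shot("wrist","w_sc"); _,_,s=shot("top","t1");shot("scene","s1"); print(s["t"],s["tcp_pos"])
E
python3 -c "
import cv2,numpy as np
a=[cv2.imread(f'pics/{n}.png') for n in ('w_lid','w_mill')]
cv2.imwrite('pics/v.png',cv2.resize(np.vstack([x[:290] for x in a]),None,fx=1,fy=1))"
```

```text
[512.14941663  70.83259899 329.58542891]
4.525 [ 565.71526038 -278.97192274  200.68042895]
```

View pics/v.png

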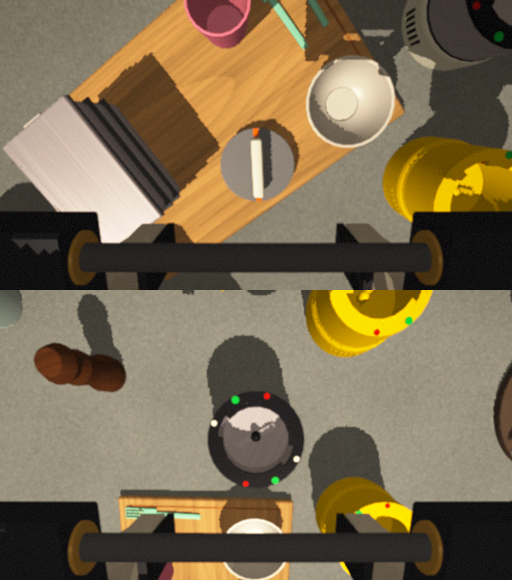

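View pics/w_sc.png

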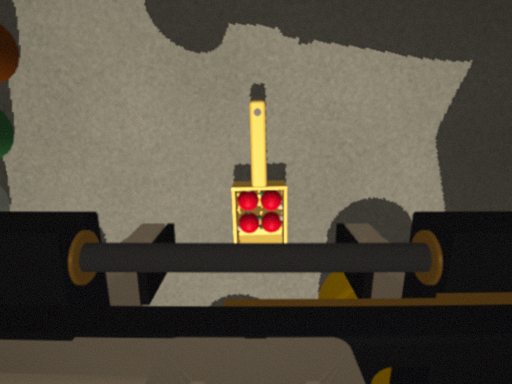

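Run:
```python
import cv2,numpy as np
def z(n,r,f,o):
    a=cv2.imread(f'pics/{n}.png')[r[1]:r[3],r[0]:r[2]]; cv2.imwrite(f'pics/{o}.png',cv2.resize(a,None,fx=f,fy=f,interpolation=2))
z('w_sc',(210,80,310,250),3.5,'z1'); z('t1',(335,175,425,225),8,'z2'); z('s1',(90,245,180,315),8,'z3')
```

```text
(no output)
```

View pics/z1.png

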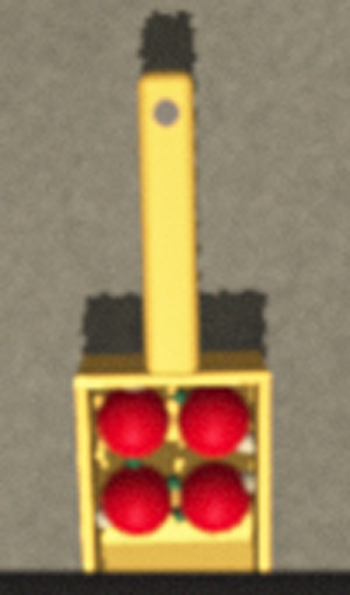

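View pics/z2.png

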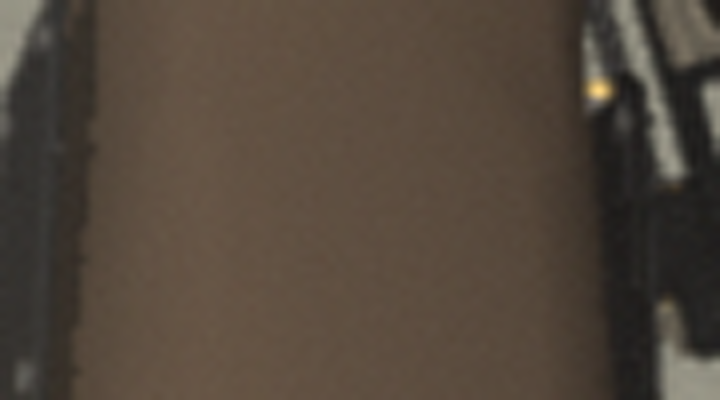

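View pics/z3.png

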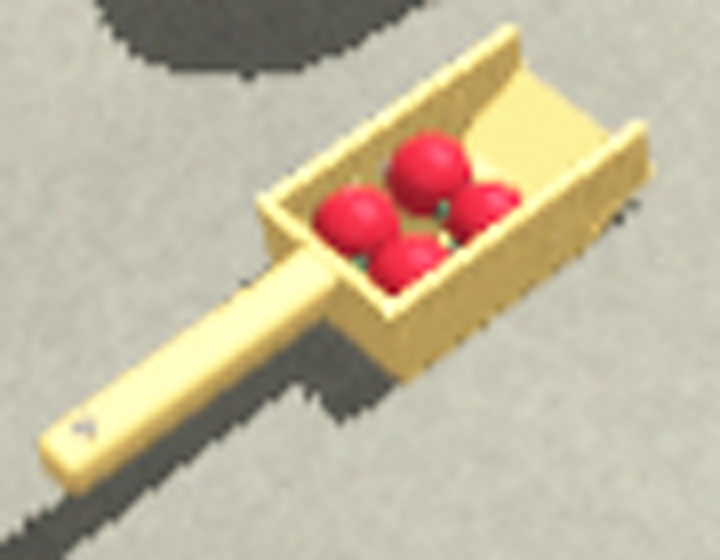

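```bash
cat > meas1.py <<'E'
from h import *
import json
s=dict(tcp_pos=np.array([565.71526038,-278.97192274,200.68042895]),eef_rot=q(np.radians(-76)))
cw=cal("wrist",s); cs=cal("scene")
w=lambda x,y:(x/3.5+210-.5+.14,y/3.5+80-.36); sc=lambda x,y:(x/8+90-.44,y/8+245-.44)
for n,a,b,z in [("hole",w(166,112),sc(85,428),34),("backR",w(271,376),sc(262,200),34),("backL",w(75,376),sc(390,314),34),("j",w(172,374),sc(338,272),34)]:
    p,r=tri([(cw,a),(cs,b)]); print(n,p.round(1),np.round(r,1),"wrist@z",onz(cw,[a],z)[0].round(1),"scene@z",onz(cs,[b],z)[0].round(1))
A=onz(cw,[w(164,80)],34)[0];B=onz(cw,[w(173,373)],34)[0];d=B-A
C=(onz(cw,[w(271,376)],34)[0]+onz(cw,[w(75,376)],34)[0])/2
print(np.degrees(np.arctan2(d[1],d[0])),np.linalg.norm(d),A,B,C)
e=onz(cw,[w(75,376)],34)[0]-onz(cw,[w(271,376)],34)[0];print("wid",np.linalg.norm(e),np.degrees(np.arctan2(e[1],e[0])))
E
python3 meas1.py; python3 -c "
from h import *; print(bot.read_state()['eef_rot'], q(np.radians(-76)))"
```

```text
hole [ 581.1 -348.1   33.4] [0.5 0.5] wrist@z [ 581.1 -347.6   34. ] scene@z [ 581.5 -348.6   34. ]
backR [ 525.5 -272.6   32.1] [0.6 0.6] wrist@z [ 525.7 -272.4   34. ] scene@z [ 527.3 -273.5   34. ]
backL [ 590.1 -257.2   34.2] [0.7 0.7] wrist@z [ 590.  -256.4   34. ] scene@z [ 590.  -257.8   34. ]
j [ 557.7 -262.7   23.6] [0. 0.] wrist@z [ 558.4 -265.    34. ] scene@z [ 566.5 -264.7   34. ]
105.83594191691758 95.23553900750827 [ 584.13054332 -357.02023575   34.        ] [ 558.14230779 -265.39917101   34.        ] [ 557.88648686 -264.39316355   34.        ]
wid 66.2576632892974 13.940325159341205
[ 7.88500202e-01 -6.15034180e-01  5.51433890e-04 -2.92498187e-04] [ 7.88010754e-01 -6.15661475e-01 -3.76983928e-17  4.82517424e-17]
```

Run:
```python
import cv2,numpy as np
def z(n,r,f,o):
    a=cv2.imread(f'pics/{n}.png')[r[1]:r[3],r[0]:r[2]]; cv2.imwrite(f'pics/{o}.png',cv2.resize(a,None,fx=f,fy=f,interpolation=2))
z('w_mill',(200,90,312,210),5,'z4'); z('top0',(240,175,310,240),8,'z5');z('scene0',(200,165,265,245),7,'z6');z('w_lid',(210,115,310,210),6,'z7');z('top0',(130,180,190,235),10,'z8')
```

```text
(no output)
```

View pics/z4.png

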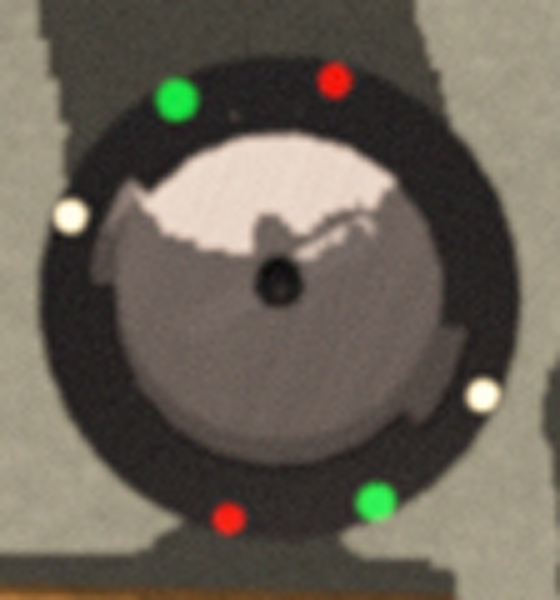

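View pics/z5.png

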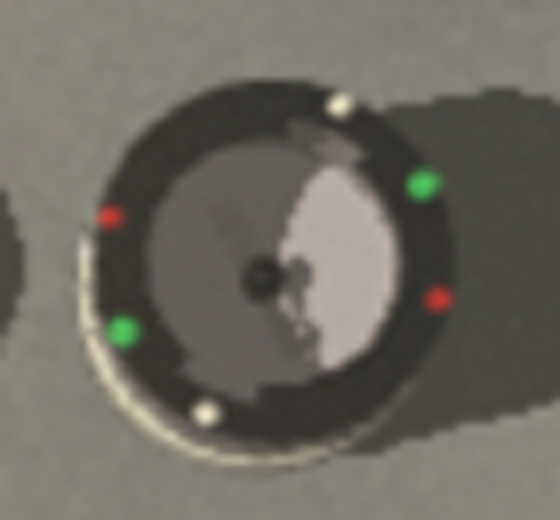

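View pics/z6.png

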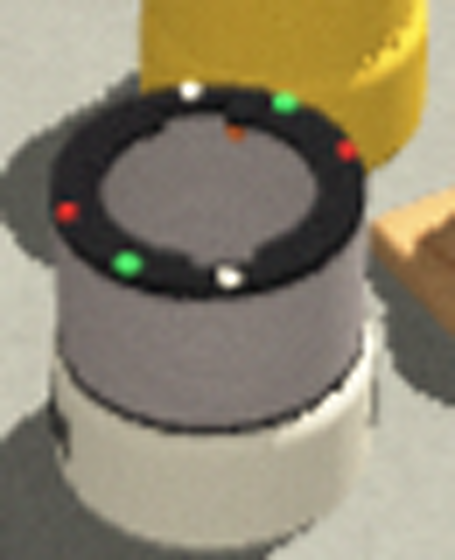

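View pics/z7.png

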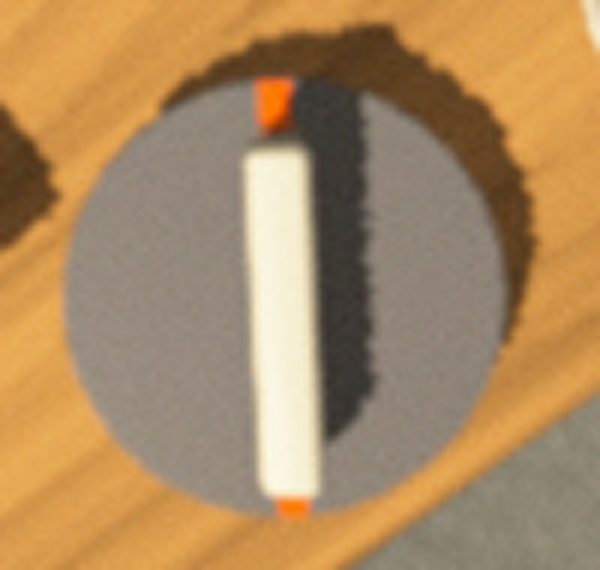

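View pics/z8.png

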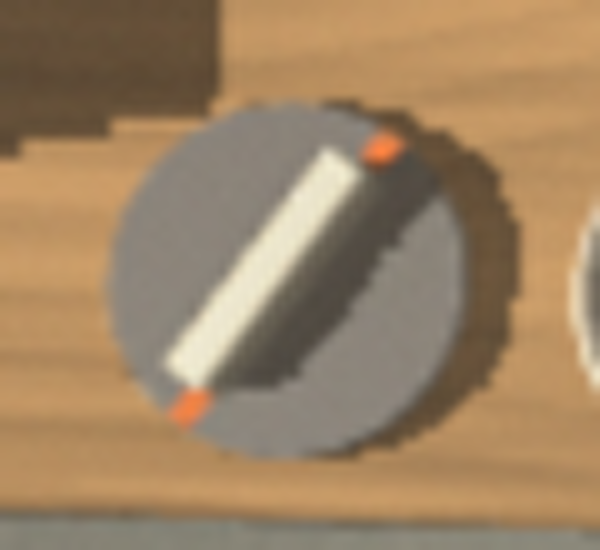

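```bash
cat > meas2.py <<'E'
from h import *
sm=dict(tcp_pos=np.array([512.14941663,70.83259899,329.58542891]),eef_rot=q(np.radians(-90)))
sl=dict(tcp_pos=np.array([521,371,270.]),eef_rot=q(np.radians(-38)))
cm,cl,ct,cs=cal("wrist",sm),cal("wrist",sl),cal("top"),cal("scene")
def f(k,x0,y0): 
    return lambda p:((p[0]+.5)/k-.5+x0,(p[1]+.5)/k-.5+y0)
z4,z5,z6,z7,z8=f(5,200,90),f(8,240,175),f(7,200,165),f(6,210,115),f(10,130,180)
dots={"W+":((71,216),(340,103),(228,277)),"W-":((483,395),(206,412),(190,90)),
"G+":((177,100),(423,184),(127,263)),"G-":((377,501),(122,332),(285,102)),
"R+":((335,81),(438,299),(66,211)),"R-":((229,519),(111,217),(347,150))}
P={}
for n,(a,b,c) in dots.items():
    o=[(cm,z4(a)),(ct,z5(b)),(cs,z6(c))]
    p,r=tri(o); P[n]=p
    print(n,p.round(1),np.round(r,1),*[onz(C,[x],135)[0][:2].round(1) for C,x in o])
for v in range(3):
    Q={n:onz([cm,ct,cs][v],[[z4,z5,z6][v](d[v])],135)[0] for n,d in dots.items()}
    c=np.mean(list(Q.values()),0); print("view",v,"centre",c.round(1), [round(float(np.degrees(np.arctan2(*(Q[a+"+"]-Q[a+"-"])[1::-1]))+o),1) for a,o in (("W",0),("G",40.1),("R",80.2))],np.linalg.norm(Q["W+"]-Q["W-"]).round(1))
print("tri centre",np.mean(list(P.values()),0))
for nm,C,g,a,b,c in [("wr",cl,z7,(275,104),(293,508),(285,296)),("top",ct,z8,(383,149),(190,408),(287,280))]:
    A,B,Cc=[onz(C,[g(x)],38)[0] for x in (a,b,c)]
    print(nm,A.round(1),B.round(1),((A+B)/2).round(1),Cc.round(1),np.degrees(np.arctan2(*(A-B)[1::-1])).round(1))
for a,b in [((275,104),(383,149)),((285,296),(287,280))]: print(tri([(cl,z7(a)),(ct,z8(b))]))
# bento
print("bento top z140",onz(ct,[(80,191),(115,192),(86,133),(117,135)],140).round(0).tolist())
E
python3 meas2.py
```

```text
W+ [563.5  25.  135.6] [0.4 1.3 1.2] [563.2  25.2] [564.6  25.9] [562.4  24.2]
W- [461.6  69.2 135.5] [0.5 1.1 1. ] [461.1  69.6] [462.4  69.9] [460.8  68.5]
G+ [537.   -2.3 135.5] [0.2 1.2 1.2] [536.8  -2.2] [537.8  -1.4] [536.   -3.1]
G- [487.6  96.7 135.4] [0.3 1.  1.1] [487.3  96.9] [488.4  97.4] [486.9  95.9]
R+ [499.1  -6.8 135.2] [0.3 1.1 1.1] [498.9  -6.6] [499.8  -6. ] [498.4  -7.6]
R- [525.4 100.9 135.9] [0.6 0.7 1. ] [525.2 101.7] [526.2 101.2] [524.4 100.4]
view 0 centre [512.1  47.4 135. ] [-23.5, -23.4, -23.5] 111.4
view 1 centre [513.2  47.8 135. ] [-23.3, -23.3, -23.6] 111.2
view 2 centre [511.5  46.4 135. ] [-23.6, -23.5, -23.3] 110.8
tri centre [512.37175893  47.11519096 135.49317929]
wr [556.3 343.6  38. ] [480.  397.9  38. ] [518.1 370.7  38. ] [520.8 368.4  38. ] -35.4
top [557.3 344.2  38. ] [483.3 395.9  38. ] [520.3 370.1  38. ] [519.7 370.   38. ] -34.9
(array([556.56073309, 343.35345956,  42.98969107]), [0.100626589531007, 0.10062658953109709])
(array([520.24202806, 369.3863056 ,  36.8949746 ]), [0.9708766086087676, 0.9708766086085484])
bento top z140 [[551.0, 554.0, 140.0], [549.0, 463.0, 140.0], [707.0, 548.0, 140.0], [702.0, 466.0, 140.0]]
```

```bash
cat >> h.py <<'E'
YS=np.radians(105); C0=np.array([557.9,-264.4]); U=np.array([np.cos(YS),np.sin(YS)])
MILL=np.array([512.3,47.2]); YM=np.radians(-23.5)
GX=-85.
def scoop_tcp(lip,yaw,thdeg):
    ax=np.array([-np.sin(yaw),np.cos(yaw),0]); T=R.from_rotvec(ax*np.radians(thdeg))
    r=T*R.from_quat(q(yaw-np.pi)); g=np.array(lip)+(T*R.from_euler('z',yaw)).apply([GX-50,0,9])
    return g+r.apply([0,0,19]), r.as_quat()
E
python3 - <<'E'
from h import *
# bento check in wrist lid view
sl=dict(tcp_pos=np.array([521,371,270.]),eef_rot=q(np.radians(-38)));cl=cal("wrist",sl)
print("bento",onz(cl,[(178,195),(160,213),(68,97)],140).round(0).tolist())
g=C0-U*35; Q=q(YS-np.pi)
bot.move_ptp([g[0],g[1],120],Q); bot.line_to([g[0],g[1],7],150); s=bot.read_state();print(s["tcp_pos"],s["contact_force"])
bot.move_gripper(10,45); s=bot.read_state(); print("w",s["width"],s["contact_force"])
bot.line_to([g[0],g[1],40],80); s=bot.read_state(); print("w",s["width"],s["contact_force"],s["t"])
shot("wrist","w2");shot("scene","s2")
E
```

```text
bento [[559.0, 446.0, 140.0], [556.0, 475.0, 140.0], [704.0, 466.0, 140.0]]
[ 568.09604176 -298.44763967    8.45278152] [0.61285485 0.79871543 0.29628483]
w 9.958151693571219 [ 0.26225473 -0.55380322  1.05506839]
w 9.98833099194938 [-0.10902896 -0.13211573 -0.92618748] 7.8417
```

View pics/s2.png

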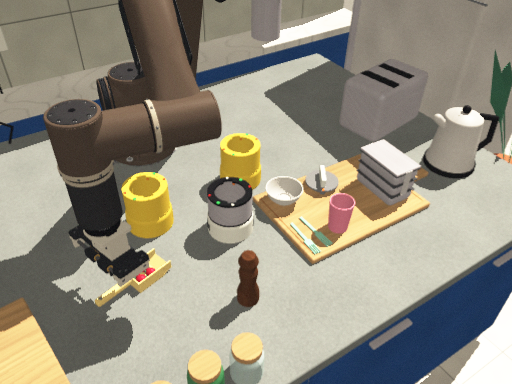

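View pics/w2.png

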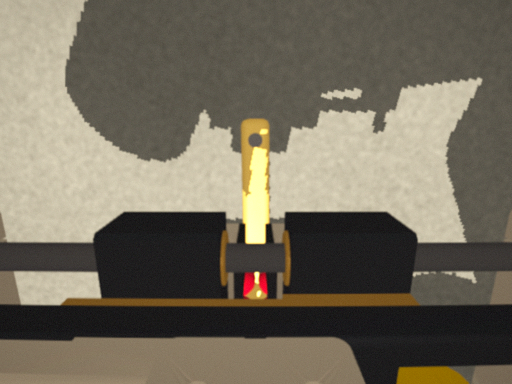

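Run:
```python
import cv2
a=cv2.imread('pics/s2.png')[200:310,60:190]; cv2.imwrite('pics/z9.png',cv2.resize(a,None,fx=5.5,fy=5.5,interpolation=2))
from h import *
s=bot.read_state(); print(s)
```

```text
{'t': 7.9417, 'joint_pos': array([-1.80144905e-01,  4.35749224e-01, -2.55590648e-01, -2.21363403e-04,
       -8.79913893e-01,  4.41925092e-01]), 'qvel': array([ 0.00011775,  0.00610967, -0.00042525,  0.00240752,  0.000233  ,
       -0.00011119]), 'tau': array([ 1.05496842e-02, -5.94264185e+01,  2.43187648e+01,  5.75831249e+00,
        7.21060554e-02,  2.26077732e-04]), 'tcp_pos': array([ 566.63107695, -298.07832741,   39.73181718]), 'eef_rot': array([ 7.93304523e-01, -6.08824995e-01, -2.42420114e-04,  2.86046593e-05]), 'contact_force': array([-0.13835287, -0.2490623 ,  0.12631747]), 'moment': array([ 0.06559206, -0.00952718,  0.0079794 ]), 'width': 9.834757805520503}
```

View pics/z9.png

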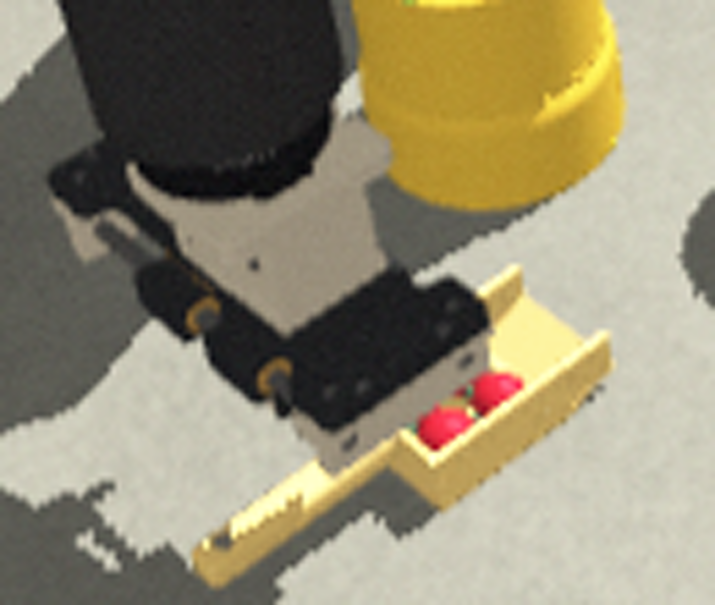

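Run:
```python
from h import *
g=C0-U*35
bot.move_gripper(40,45)
bot.line_to([g[0],g[1],6],120); s=bot.read_state();print(s["tcp_pos"],s["contact_force"])
a,_,_=shot("wrist","w3")
bot.move_gripper(0,45); s=bot.read_state(); print("w",s["width"],s["contact_force"])
b,_,_=shot("wrist","w4"); c,_,_=shot("scene","s4")
cv2.imwrite("pics/z10.png",np.hstack([a[190:310,180:330],b[190:310,180:330],c[200:320,70:220]]).repeat(1,0)[:, :]); 
x=cv2.imread("pics/z10.png"); cv2.imwrite("pics/z10.png",cv2.resize(x,None,fx=1.75,fy=1.75,interpolation=2))
```

```text
[ 566.72506015 -298.25673411    5.72532656] [ 0.05527    -0.72171388  0.40798255]
w 0.41682669738326583 [ 0.33351434  0.35645478 -0.10428044]
```

View pics/z10.png

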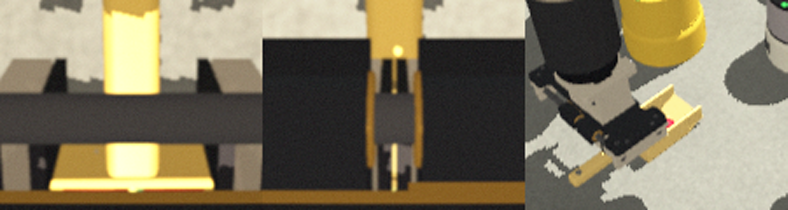

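Run:
```python
import cv2
a=cv2.imread('pics/s4.png')[225:315,75:185]; cv2.imwrite('pics/z11.png',cv2.resize(a,None,fx=6.5,fy=6.5,interpolation=2))
a=cv2.imread('pics/w4.png')[60:330,150:360]; cv2.imwrite('pics/z12.png',cv2.resize(a,None,fx=2.2,fy=2.2,interpolation=2))
```

```text
(no output)
```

View pics/z11.png

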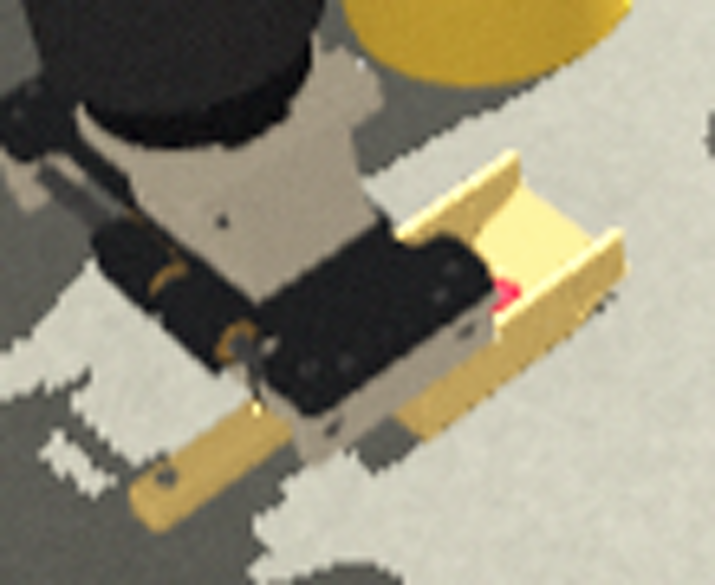

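View pics/z12.png

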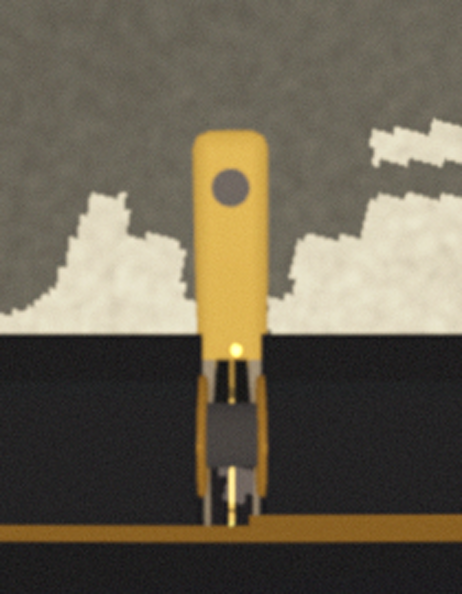

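Run:
```python
from h import *
s=bot.read_state(); print(s["tcp_pos"],s["width"],s["contact_force"])
r=R.from_quat(s["eef_rot"]).as_matrix()
V=np.array([-U[1],U[0]]);
def sp(x,y,z): p=C0+U*(x+50)+V*y; return [p[0],p[1],z]
H=np.array([sp(x,y,z) for x in(-148,-97,-50) for y in(-9,9) for z in (34,)]+[sp(-50,-33,34),sp(-50,33,34),sp(50,-33,34)])
F=np.array([s["tcp_pos"]+r@np.array(o,float) for o in [(9.5,0,0),(-9.5,0,0),(9.5,0,-19),(9.5,10,0),(9.5,-10,0)]])
for n in("wrist","scene"):
    im=cv2.imread({"wrist":"pics/w4.png","scene":"pics/s4.png"}[n]); C=cal(n,s)
    k=4; b=cv2.resize(im,None,fx=k,fy=k,interpolation=2)
    for P,c in((H,(255,0,0)),(F,(0,255,0))):
        for p in proj(C,P): cv2.circle(b,tuple(int((t+.5)*k) for t in p),4,c,-1)
    x0,y0,x1,y1=(170,70,350,330) if n=="wrist" else (70,215,190,315)
    b=b[y0*k:y1*k,x0*k:x1*k]; 
    if n=="wrist": b=cv2.resize(b,None,fx=.55,fy=.55)
    cv2.imwrite(f"pics/ov_{n}.png",b)
```

```text
[ 566.93539681 -298.21416008    5.97680262] 0.408410125680043 [ 0.033908    0.37522091 -0.66293103]
```

View pics/ov_wrist.png

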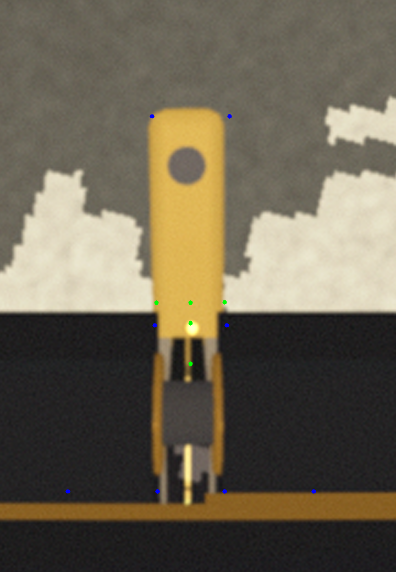

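View pics/ov_scene.png

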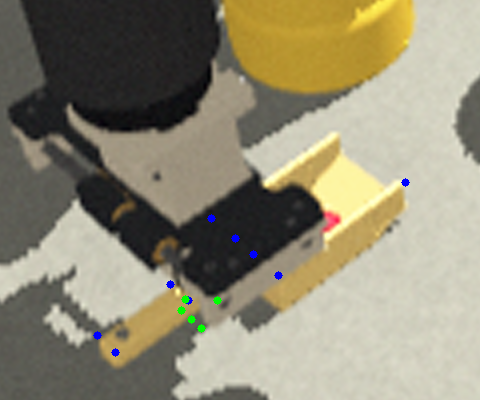

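Run:
```python
from h import *
print(bot.read_state()["t"])
bot.move_gripper(40,20)
for w in (24,20,17,14):
    bot.move_gripper(w,20); s=bot.read_state(); print(w,round(s["width"],2),s["contact_force"].round(1),s["moment"].round(2),s["t"])
im,_,_=shot("wrist","w5"); cv2.imwrite("pics/z13.png",cv2.resize(im[60:330,150:360],None,fx=2.2,fy=2.2,interpolation=2))
```

```text
10.0833
24 23.54 [-0.4 -0.2 -0.2] [ 0.02 -0.07 -0.02] 11.4833
20 20.29 [-0.5  0.4 -0.8] [ 0.1  -0.06 -0.05] 11.8333
17 16.75 [-0.4  0.   0.6] [ 0.12 -0.03  0.02] 12.1583
14 13.84 [0.4 0.8 0.1] [ 0.04 -0.05 -0.01] 12.4833
```

View pics/z13.png

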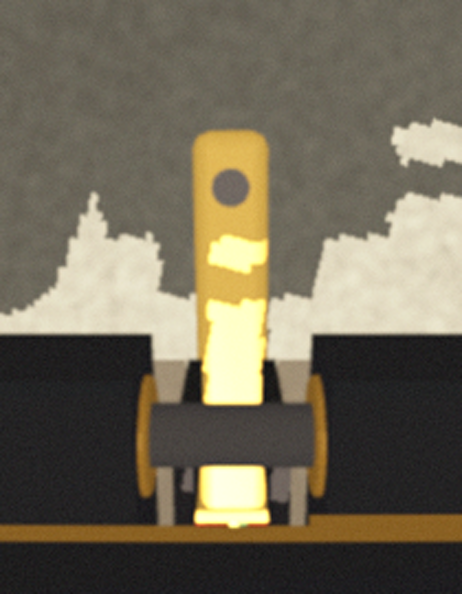

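Run:
```python
from h import *
s=bot.read_state(); print(s["width"],s["tcp_pos"])
r=R.from_quat(s["eef_rot"]).as_matrix(); C=cal("wrist",s)
for nm,h in (("w5",s["width"]/2),("w4",.2),("w3",20)):
    im=cv2.imread(f"pics/{nm}.png"); k=6; b=cv2.resize(im[190:310,170:340],None,fx=k,fy=k,interpolation=2) if nm!="w3" else cv2.resize(im[190:310,170:340],None,fx=k,fy=k,interpolation=2)
    for z,c in ((0,(0,255,0)),(-10,(255,255,0)),(-19,(255,0,0)),(-28,(255,0,255)),(-38,(0,0,255))):
        for x in (9.5,-9.5):
            for y in (-h,h):
                p=proj(C,s["tcp_pos"]+r@np.array([x,y,z]))[0]; print(nm,z,x,round(y,1),p.round(0)) if nm=="w5" else 0
                cv2.circle(b,(int((p[0]-170+.5)*k),int((p[1]-190+.5)*k)),3,c,-1)
    cv2.imwrite(f"pics/p_{nm}.png",b[:, :] if k*170<800 else cv2.resize(b,(790,int(120*790/170))))
```

```text
14.369687460741819 [ 566.95807629 -298.21157325    5.99262121]
w5 0 9.5 -7.2 [245. 207.]
w5 0 9.5 7.2 [267. 207.]
w5 0 -9.5 -7.2 [245. 235.]
w5 0 -9.5 7.2 [267. 235.]
w5 -10 9.5 -7.2 [244. 212.]
w5 -10 9.5 7.2 [268. 212.]
w5 -10 -9.5 -7.2 [245. 241.]
w5 -10 -9.5 7.2 [268. 241.]
w5 -19 9.5 -7.2 [244. 216.]
w5 -19 9.5 7.2 [269. 216.]
w5 -19 -9.5 -7.2 [244. 247.]
w5 -19 -9.5 7.2 [268. 247.]
w5 -28 9.5 -7.2 [243. 222.]
w5 -28 9.5 7.2 [269. 222.]
w5 -28 -9.5 -7.2 [244. 253.]
w5 -28 -9.5 7.2 [269. 253.]
w5 -38 9.5 -7.2 [243. 228.]
w5 -38 9.5 7.2 [270. 228.]
w5 -38 -9.5 -7.2 [243. 261.]
w5 -38 -9.5 7.2 [270. 261.]
```

View pics/p_w5.png

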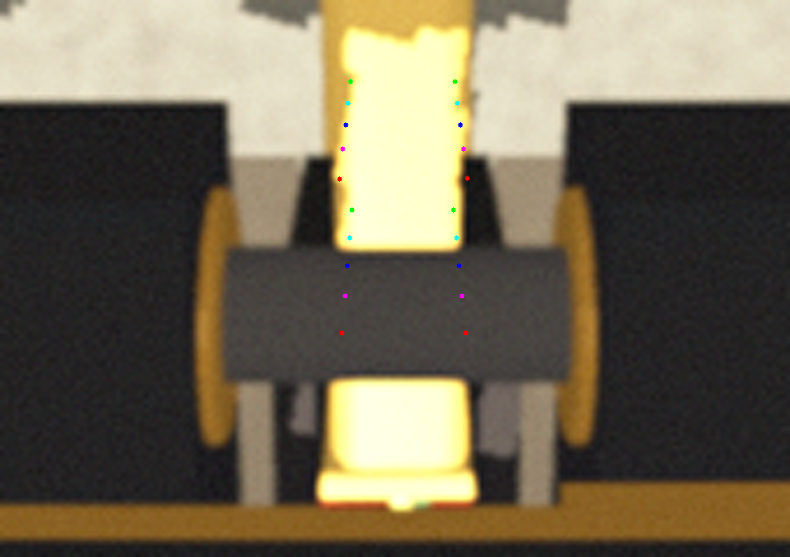

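View pics/p_w4.png

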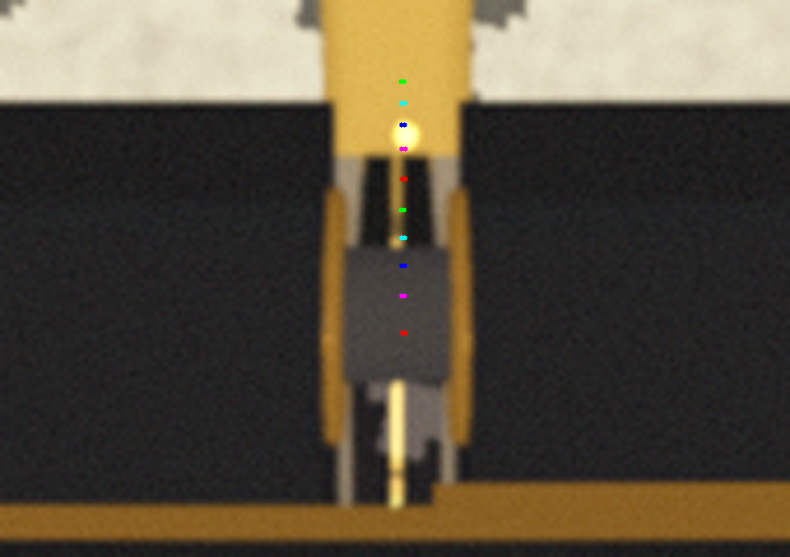

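View pics/p_w3.png

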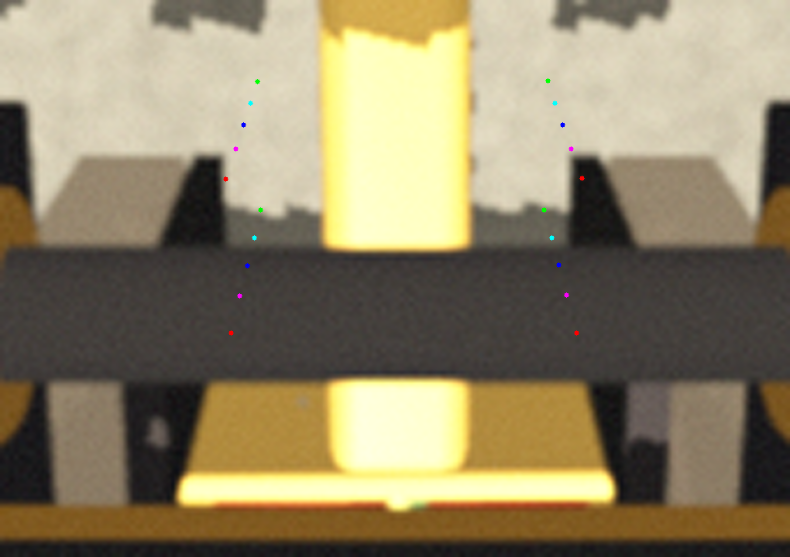

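Comparing the picture with projected tool points shows why the grasps missed. The fingertips really end about 31 mm short of the reported TCP: the tip's row (224) and pad spacing put them at tool z ≈ −31. So the jaws closed just above the handle. I'll find the true offset with a gentle guarded touch on the worktop, jaws straddling the handle.

Run:
```python
from h import *
g=C0-U*35
bot.move_gripper(44,45)
bot.line_to([g[0],g[1],-14],120); f0=bot.read_state()["contact_force"][2]
z=-14
while z>-36:
    z-=2.5; bot.line_to([g[0],g[1],z],60); s=bot.read_state(); f=s["contact_force"]; print(z,s["tcp_pos"][2].round(1),f.round(1),round(s["t"],2))
    if abs(f[2]-f0)>3 or np.linalg.norm(f)>6: break
shot("wrist","w6");shot("scene","s6")
```

```text
-16.5 -16.2 [-0.1  0.3 -0.1] 13.82
-19.0 -19.0 [-0.6 -0.  -0.1] 14.07
-21.5 -21.7 [-0.1 -0.6 -0.1] 14.32
-24.0 -24.2 [ 0.3 -0.3 -0. ] 14.57
-26.5 -26.7 [ 0.6 -0.6  0.1] 14.82
-29.0 -29.2 [0.1 0.4 0.3] 15.07
-31.5 -30.5 [-2.3  1.   7.7] 15.32
```

```bash
sed -i 's/return g+r.apply(\[0,0,19\])/return g+r.apply([0,0,49])/' h.py
python3 - <<'E'
from h import *
g=C0-U*35
bot.line_to([g[0],g[1],-23],80)
bot.move_gripper(5,50); s=bot.read_state(); print("w",s["width"],s["contact_force"].round(1),s["tcp_pos"])
bot.line_to([g[0],g[1],20],80); s=bot.read_state(); print("w",s["width"],s["contact_force"].round(1),s["moment"].round(2),s["t"])
shot("scene","s7")
im=cv2.imread("pics/s7.png"); cv2.imwrite("pics/z14.png",cv2.resize(im[200:320,60:220],None,fx=4.5,fy=4.5,interpolation=2))
E
```

```text
w 17.430883849844857 [ 0.9  0.1 -0.5] [ 566.82200533 -298.15107392  -23.22762209]
w 18.008094414991273 [-0.5 -0.1 -1.3] [-0.05 -0.02  0.01] 16.9333
```

View pics/z14.png

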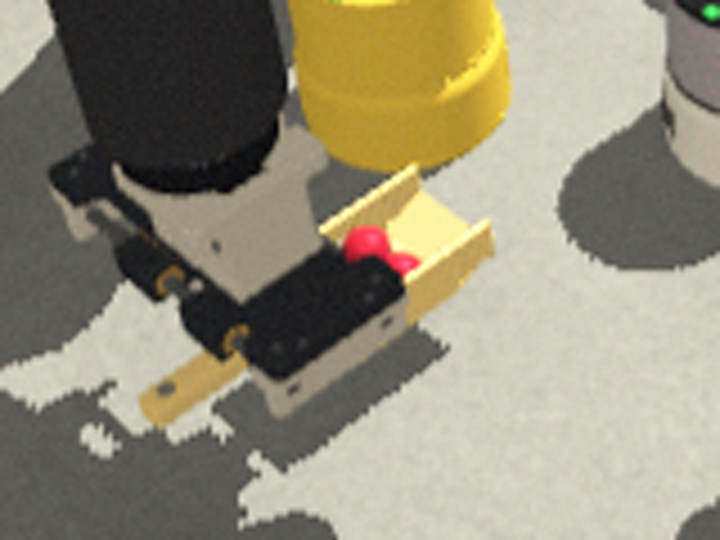

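Run:
```python
from h import *
def lip(off,z): p=MILL+U*off; return [p[0],p[1],z]
seq=[(lip(-45,200),0,220),(lip(-18,172),10,80),(lip(-16,160),26,60)]+[(lip(-14,150),t,35) for t in (32,38,44,50)]
for l,t,v in seq:
    p,qq=scoop_tcp(l,YS,t); j=bot.solve_ik(p,qq); print(t,p.round(0),None if j is None else np.round(j,2))
s=bot.read_state(); up=s["tcp_pos"].copy(); up[2]=scoop_tcp(lip(-45,200),YS,0)[0][2]; bot.line_to(up,200)
for l,t,v in seq[:3]:
    p,qq=scoop_tcp(l,YS,t); bot.line_to(p,v,qq)
s=bot.read_state(); print(s["t"],s["width"],s["contact_force"].round(1))
a,_,_=shot("scene","s8"); b,_,_=shot("top","t8")
cv2.imwrite("pics/z15.png",np.hstack([cv2.resize(a[100:260,140:300],(390,390)),cv2.resize(b[140:290,220:370],(390,390))]))
```

```text
0 [ 559. -127.  160.] [ 0.12  0.22 -0.27  0.   -1.08  0.14]
10 [ 553. -105.  156.] [ 0.29  0.17 -0.45  0.21 -0.97 -0.15]
26 [ 552. -102.  183.] [ 0.47  0.13 -0.62  0.54 -0.99 -0.54]
32 [551. -97. 188.] [ 0.53  0.14 -0.68  0.64 -1.02 -0.69]
38 [550. -93. 202.] [ 0.59  0.15 -0.72  0.72 -1.08 -0.8 ]
44 [548. -87. 215.] [ 0.65  0.17 -0.74  0.78 -1.15 -0.9 ]
50 [546. -80. 228.] [ 0.7   0.2  -0.76  0.83 -1.22 -0.99]
19.8083 17.63397006161012 [-0.1 -0.4 -1.9]
```

View pics/z15.png

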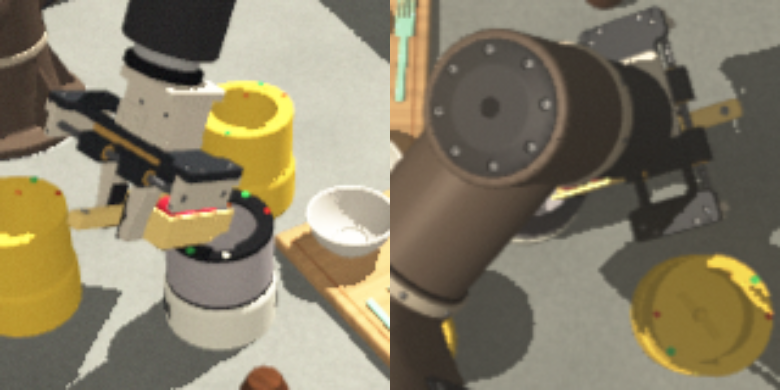

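Run:
```python
from h import *
a=cv2.imread("pics/s8.png"); C=cal("scene"); k=8
T=R.from_rotvec(np.array([-np.sin(YS),np.cos(YS),0])*np.radians(26))*R.from_euler('z',YS)
L=np.r_[MILL-16*U,160]
b=cv2.resize(a[130:230,180:275],None,fx=k,fy=k,interpolation=2)
for o in [(0,-33,0),(0,33,0),(0,-33,17),(0,33,17),(-28,33,-17),(-100,33,17),(-100,33,-17)]:
    p=proj(C,L+T.apply(o))[0]; cv2.circle(b,(int((p[0]-180+.5)*k),int((p[1]-130+.5)*k)),5,(255,0,0),-1)
cv2.imwrite("pics/z16.png",cv2.resize(b,None,fx=.75,fy=.75))
```

```text
(no output)
```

View pics/z16.png

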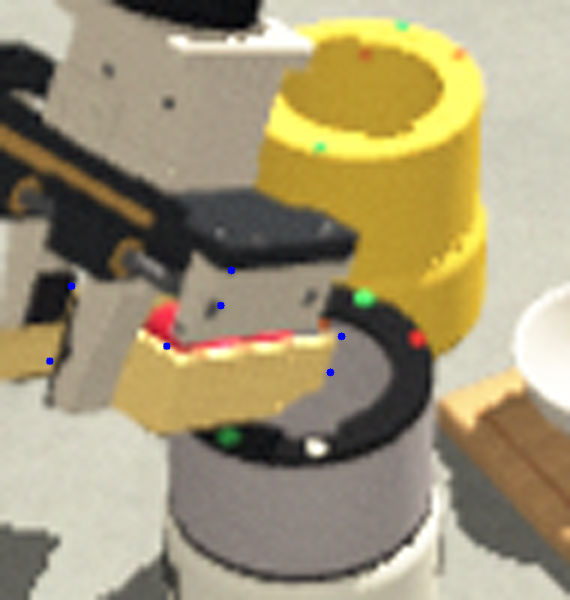

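Run:
```python
from h import *
s=bot.read_state(); print(s["tcp_pos"],scoop_tcp(np.r_[MILL-16*U,160],YS,26)[0],R.from_quat(s["eef_rot"]).as_matrix()[:,2].round(3),s["width"],s["contact_force"].round(1),s["moment"].round(2))
im,C,s=shot("wrist","w8")
```

```text
[ 552.67920514 -103.02689671  183.23049377] [ 552.38383406 -102.39490526  183.22834296] [ 0.113 -0.422 -0.9  ] 17.083966058545457 [-0.2  0.  -2.2] [1.66 0.37 0.02]
```

View pics/w8.png

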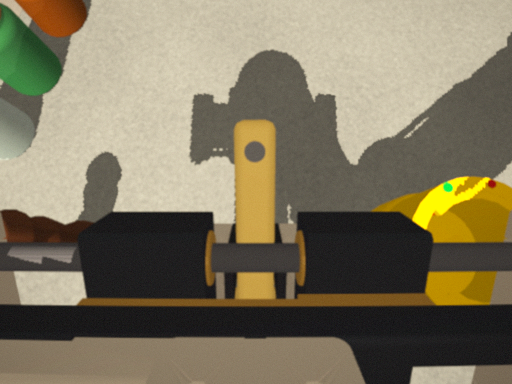

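The wrist picture has the handle's hole at (255,152), against (255,148) predicted, so there is no slip in the jaws. The scoop's near lip corner in the scene also matches its projection; the "misfits" were far-side points. I'll go on and pour.

Run:
```python
from h import *
L=np.r_[MILL-14*U,150]; k=[]
for t in (32,38,44,50):
    p,qq=scoop_tcp(L,YS,t); bot.line_to(p,30,qq); bot.pause(.1)
    a,_,s=shot("scene",f"s9_{t}"); k.append(cv2.resize(a[110:240,170:300],(390,390)))
print(s["t"],s["width"])
cv2.imwrite("pics/z17.png",cv2.resize(np.vstack([np.hstack(k[:2]),np.hstack(k[2:])]),(600,600)))
```

```text
22.8083 17.997974984310765
```

View pics/z17.png

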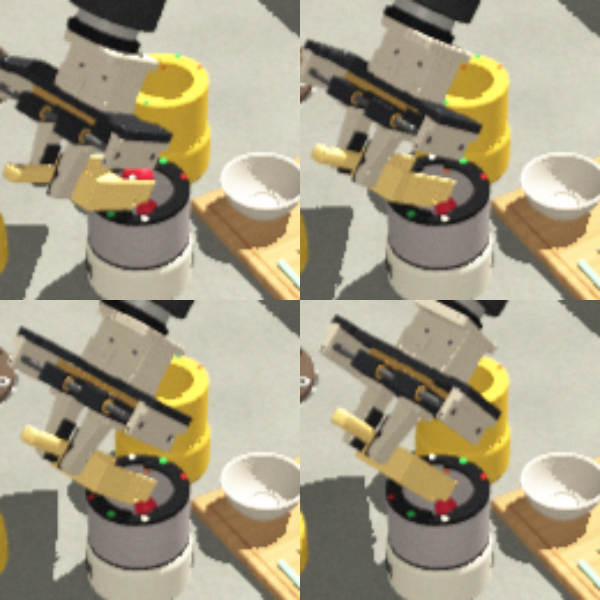

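Run:
```python
from h import *
def lip(off,z): p=MILL+U*off; return np.r_[p,z]
for l,t,v in [(lip(-14,172),45,80),(lip(-60,200),10,180),(lip(-160,200),0,250)]:
    p,qq=scoop_tcp(l,YS,t); bot.line_to(p,v,qq)
a,_,s=shot("scene","s10");b,_,_=shot("top","t10")
print(s["t"],s["width"])
cv2.imwrite("pics/z18.png",np.hstack([cv2.resize(a[130:260,110:270],(480,390)),cv2.resize(b[150:250,235:310],(292,390))]))
```

```text
24.6417 17.732279428586647
```

View pics/z18.png

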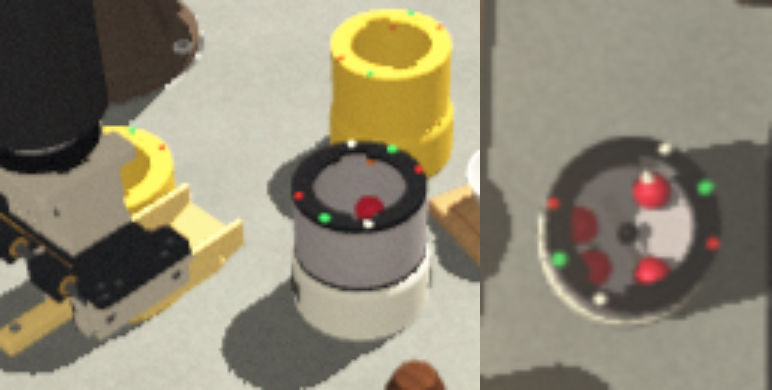

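Top view shows all four radishes in the cup at crop (652,191), (652,271), (585,224) and (594,267), and the scoop is empty. I'll set the scoop back where it was, then look at the lid again.

Run:
```python
from h import *
L=C0+100*U
for z,v in [(200,260),(60,250),(17.6,70)]:
    p,qq=scoop_tcp(np.r_[L,z],YS,0); bot.line_to(p,v,qq)
s=bot.read_state(); print(s["tcp_pos"],s["contact_force"].round(1))
bot.move_gripper(44,45)
p,qq=scoop_tcp(np.r_[L,17],YS,0); p[2]=110; bot.line_to(p,220)
bot.move_ptp([511.5,376,160],q(np.radians(-35.2))) if False else None
bot.move_ptp([535,359.5,200],q(np.radians(-35.2)))
a,C,s=shot("wrist","w11"); b,_,_=shot("scene","s11"); t,_,_=shot("top","t11"); print(s["t"],s["tcp_pos"].tolist(),s["eef_rot"].tolist())
cv2.imwrite("pics/z19.png",cv2.resize(b[230:320,80:200],None,fx=5,fy=5,interpolation=2))
```

```text
[ 566.75516595 -298.22071719  -22.89567851] [ 0.5  1.3 -1.2]
30.4083 [535.3915990763442, 358.6396400499484, 199.8314374861439] [0.9529993960087594, -0.3029721454267412, -4.51401106199145e-05, 0.00016812146759004196]
```

View pics/z19.png

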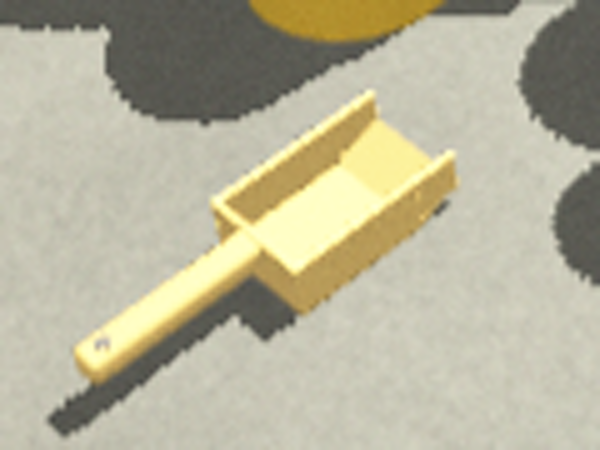

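View pics/w11.png

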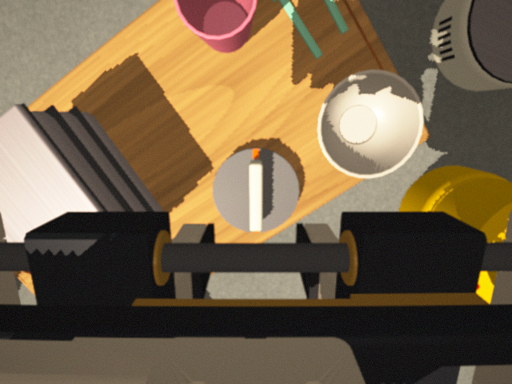

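Run:
```python
from h import *
S=dict(tcp_pos=np.array([535.3915990763442,358.6396400499484,199.8314374861439]),eef_rot=np.array([0.9529993960087594,-0.3029721454267412,-4.51401106199145e-05,0.00016812146759004196]))
S0=dict(tcp_pos=np.array([521,371,270.]),eef_rot=q(np.radians(-38)))
res={}
for nm,C,roi in (("w11",cal("wrist",S),(215,140,300,240)),("w_lid",cal("wrist",S0),(215,120,300,205)),("t11",cal("top"),None),("top0",cal("top"),(140,185,180,228))):
    if roi is None: continue
    im=cv2.imread(f"pics/{nm}.png"); x0,y0,x1,y1=roi; h=cv2.cvtColor(im[y0:y1,x0:x1],cv2.COLOR_BGR2HSV)
    m=((h[...,2]>185)&(h[...,1]<70)).astype(np.uint8)
    c=max(cv2.findContours(m,0,1)[0],key=cv2.contourArea); r=cv2.minAreaRect(c)
    B=cv2.boxPoints(r)+[x0,y0]; ctr=np.array(r[0])+[x0,y0]
    W=onz(C,B,68); ctw=onz(C,[ctr],68)[0]
    e=[W[(i+1)%4]-W[i] for i in range(4)]; l=max(e,key=np.linalg.norm)
    print(nm,"ctr px",ctr.round(1),"world",ctw.round(1),"len",np.round([np.linalg.norm(v) for v in e[:2]],1),"yaw",np.degrees(np.arctan2(l[1],l[0])).round(1))
    res[nm]=(C,ctr)
print(tri([res["w11"],res["top0"]]),tri([res["w11"],res["w_lid"],res["top0"]]))
im=cv2.imread("pics/w11.png"); cv2.imwrite("pics/z20.png",cv2.resize(im[135:240,200:315],None,fx=6,fy=6,interpolation=2))
```

```text
w11 ctr px [255.  197.5] world [520.  369.9  68. ] len [14.7 74.7] yaw -35.7
w_lid ctr px [256.5 168.5] world [520.6 369.5  68. ] len [13.  74.3] yaw -35.9
top0 ctr px [155.6 206.4] world [519.5 371.3  68. ] len [74.3 11.8] yaw -35.0
(array([519.7276786 , 370.73687134,  67.33138624]), [0.7226069674496799, 0.7226069674497229]) (array([520.00463828, 370.28490707,  67.65240307]), [0.31880619865042586, 0.9228994473847023, 1.1742789234182187])
```

View pics/z20.png

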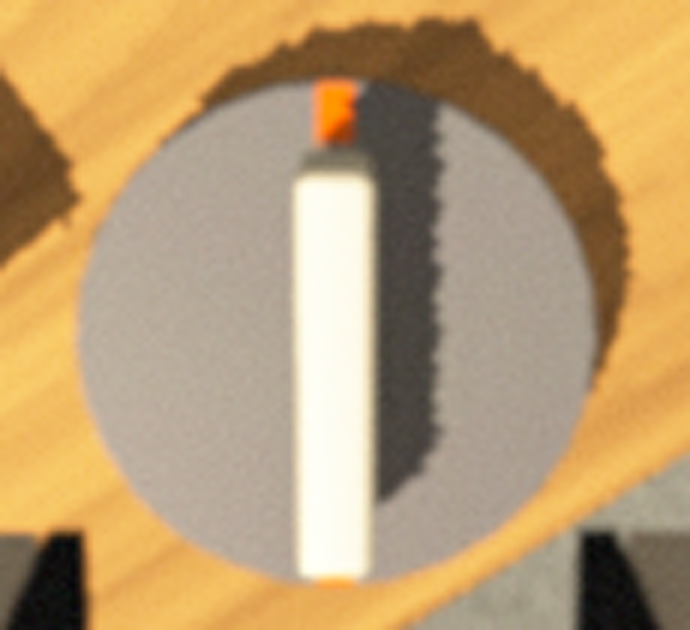

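Run:
```python
from h import *
yl=np.radians(-35.6); b=np.array([np.cos(yl),np.sin(yl)]); g=np.array([520.,370.1])+18*b; Q=q(yl)
bot.line_to([*g,60],150,Q); bot.move_gripper(50,50)
for z in (40,25,12):
    bot.line_to([*g,z],70); s=bot.read_state(); print(s["tcp_pos"].round(1),s["contact_force"].round(1))
    if np.linalg.norm(s["contact_force"])>6: print("STOP"); raise SystemExit
bot.move_gripper(5,50); s=bot.read_state(); print("w",s["width"],s["contact_force"].round(1),s["tcp_pos"].round(1),s["eef_rot"])
bot.line_to([*g,190],180); s=bot.read_state(); print("w",s["width"],s["contact_force"].round(1),s["moment"].round(2),s["t"])
a,_,_=shot("wrist","w12");c,_,_=shot("scene","s12")
cv2.imwrite("pics/z21.png",np.hstack([cv2.resize(a[100:310,130:380],(400,336)),cv2.resize(c[60:228,230:430],(400,336))]))
```

```text
[534.3 359.2  39.1] [-0.1  0.   0.8]
[534.4 359.2  24.3] [ 0.1 -0.2 -0.4]
[534.3 359.2  11.3] [ 0.1  0.3 -0.3]
w 13.87781714771213 [-1.4 -0.3  1.6] [534.6 359.5  12.1] [ 9.52123514e-01 -3.05713614e-01  1.17527173e-05  3.31275595e-05]
w 13.837621260454625 [ 0.3  0.1 -2.5] [-0.03  0.    0.  ] 34.9833
```

View pics/z21.png

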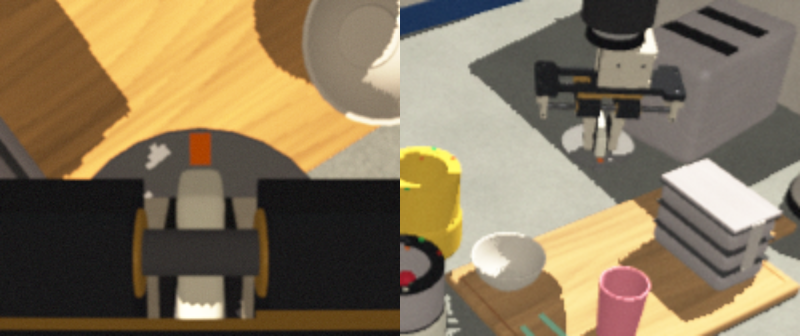

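Run:
```python
from h import *
s=bot.read_state(); C=cal("wrist",s); r=R.from_quat(s["eef_rot"]).as_matrix()
im=cv2.imread("pics/w12.png"); k=5; x0,y0=175,165; b=cv2.resize(im[y0:290,x0:335],None,fx=k,fy=k,interpolation=2)
def L(x,y,z): return s["tcp_pos"]+r@np.array([x-18,-y,-49+43-z])
th=np.linspace(-1.2,1.2,25)
for P,c in (([L(51*np.cos(t),51*np.sin(t),20) for t in th],(255,0,0)),([L(38,y,z) for y in(-7,7) for z in(20,50)],(0,255,0)),([L(51*np.cos(t),51*np.sin(t),14) for t in th],(255,255,0))):
    for p in proj(C,P): cv2.circle(b,(int((p[0]-x0+.5)*k),int((p[1]-y0+.5)*k)),3,c,-1)
cv2.imwrite("pics/z22.png",b)
```

```text
(no output)
```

View pics/z22.png

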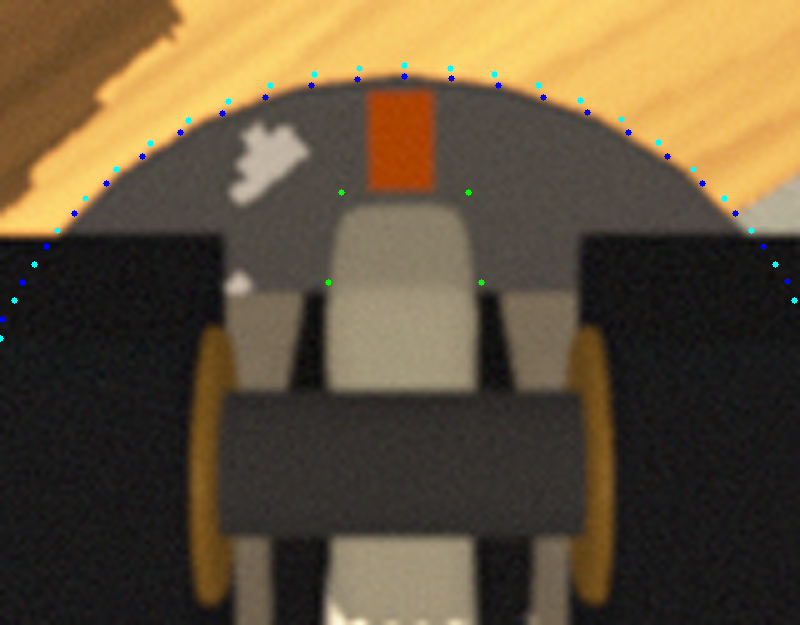

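Projected lid-in-hand points match the picture to within about 0.5 mm, so the lid's pose in the hand is known. Next I carry it to the mill and check the alignment.

```bash
cat >> h.py <<'E'
def lid_tcp(yawdeg,z,c=None,s=18.):
    y=np.radians(yawdeg); c=MILL if c is None else np.array(c)
    return np.r_[c+s*np.array([np.cos(y),np.sin(y)]),z-6], q(y)
E
python3 - <<'E'
from h import *
p,qq=lid_tcp(-23.5,196); bot.line_to(p,230,qq)
p,qq=lid_tcp(-23.5,150); bot.line_to(p,120,qq); bot.pause(.15)
s=bot.read_state(); print(s["t"],s["tcp_pos"],p,s["contact_force"].round(1),s["width"])
a,_,_=shot("scene","s13"); shot("top","t13"); b,_,_=shot("wrist","w13")
C=cal("scene"); k=7; x0,y0=190,140; o=cv2.resize(a[y0:225,x0:275],None,fx=k,fy=k,interpolation=2)
y=np.radians(-23.5); ux=np.array([np.cos(y),np.sin(y),0]); 
th=np.linspace(0,2*np.pi,40)
for P,c in (([np.r_[MILL,170]+51*np.array([np.cos(t),np.sin(t),0]) for t in th],(255,0,0)),([np.r_[MILL,170]+51*ux,np.r_[MILL,170]-51*ux],(0,255,0)),([np.r_[MILL,135]+55*ux],(0,0,255))):
    for pp in proj(C,P): cv2.circle(o,(int((pp[0]-x0+.5)*k),int((pp[1]-y0+.5)*k)),3,c,-1)
cv2.imwrite("pics/z23.png",o)
E
```

```text
37.3083 [529.52359345  40.38305444 144.99372803] [528.80708134  40.02251676 144.        ] [-0.2 -0.1 -1.8] 13.377525941722247
```

View pics/z23.png

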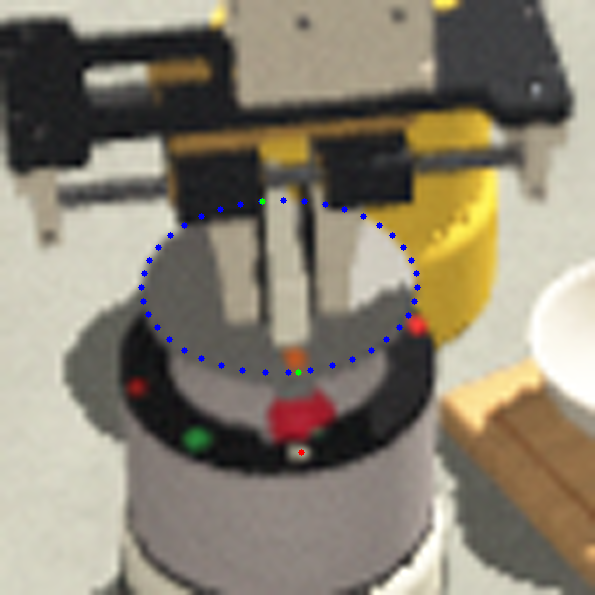

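View pics/w13.png

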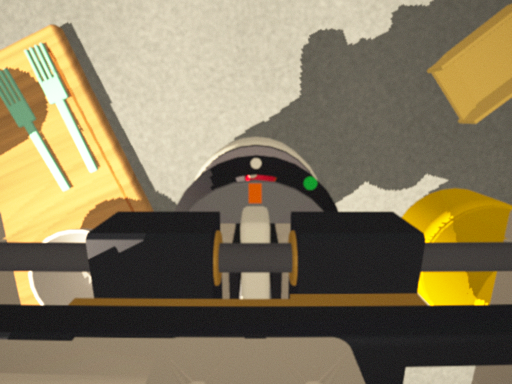

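Run:
```python
from h import *
for z in (138,134,131,128,125,123,121.5,120.5):
    p,qq=lid_tcp(-23.5,z); bot.line_to(p,50,qq); s=bot.read_state(); f=s["contact_force"]
    print(z,(s["tcp_pos"]-p).round(1),f.round(1),s["moment"].round(2),round(s["t"],2))
    if f[2]>9 or np.hypot(f[0],f[1])>12: break
shot("scene","s14"); a,_,_=shot("wrist","w14")
cv2.imwrite("pics/z24.png",np.hstack([cv2.resize(a[100:310,130:380],(400,336)),cv2.resize(cv2.imread("pics/s14.png")[140:240,180:299],(400,336))]))
```

```text
138 [-0.3 -0.2 -0.5] [ 0.  -0.2 -2.1] [-0.02 -0.05  0.03] 37.85
134 [-0.1 -0.  -0.2] [ 0.5  0.  -1.9] [-0.01 -0.02 -0.04] 38.1
131 [-0.1 -0.  -0.2] [ 0.8 -0.4 -1.8] [-0.01 -0.03  0.02] 38.35
128 [-0.2 -0.1 -0.2] [-0.   0.2 -2. ] [-0.07 -0.05 -0.06] 38.6
125 [-0.2 -0.  -0.2] [-0.1 -0.9 -1.9] [-0.02 -0.03  0.01] 38.85
123 [-0.1 -0.  -0.1] [-0.3 -0.5 -2.2] [-0.04 -0.08  0.02] 39.1
121.5 [-0.1 -0.  -0.1] [ 0.7  0.  -1.6] [-0.   -0.02  0.02] 39.35
120.5 [0.2 0.  0.6] [-2.3  0.4  4.7] [ 0.1   0.92 -0.03] 39.6
```

View pics/z24.png

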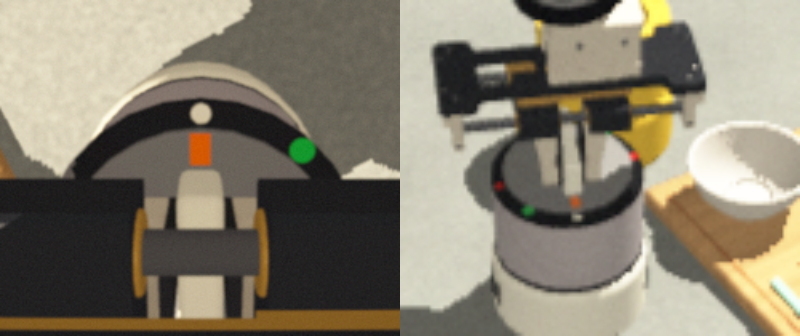

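Run:
```python
from h import *
bot.move_gripper(5,60)
for y in np.linspace(-23.5,-63.6,10)[1:]:
    p,qq=lid_tcp(y,120.9); bot.line_to(p,8,qq); s=bot.read_state(); f=s["contact_force"]
    xa=R.from_quat(s["eef_rot"]).as_matrix()[:,0]
    print(round(y,1),np.degrees(np.arctan2(xa[1],xa[0])).round(1),(s["tcp_pos"]-p).round(1),f.round(1),s["moment"].round(2),round(s["width"],1),round(s["t"],2))
    if np.linalg.norm(f)>30: break
a,_,_=shot("wrist","w15");b,_,_=shot("scene","s15")
cv2.imwrite("pics/z25.png",np.hstack([cv2.resize(a[100:310,130:380],(400,336)),cv2.resize(b[140:240,180:299],(400,336))]))
```

```text
-28.0 -27.9 [ 0.3 -0.   0.2] [-0.5 -1.1  3.2] [-0.19  0.2  -0.09] 13.3 40.25
-32.4 -32.3 [ 0.1 -0.1  0.2] [-0.2 -1.1  3.3] [-0.52  0.22 -0.05] 13.7 40.58
-36.9 -36.7 [ 0.  -0.2  0.2] [-1.5 -2.4  4.5] [-0.83  0.31 -0.13] 13.4 40.9
-41.3 -41.2 [ 0.  -0.2  0.2] [-0.6 -2.3  4.6] [-0.97  0.45 -0.04] 13.9 41.23
-45.8 -45.6 [-0.  -0.2  0.2] [-1.6 -2.   6.2] [-0.93  0.49 -0.01] 13.8 41.55
-50.2 -50.1 [-0.  -0.2  0.2] [-0.8 -2.1  5. ] [-0.98  0.64  0.03] 13.7 41.88
-54.7 -54.5 [-0.1 -0.3  0.2] [-1.7 -2.8  6.5] [-0.99  0.61  0.05] 13.7 42.2
-59.1 -59.0 [-0.2 -0.3  0.2] [-2.  -2.1  6.9] [-1.03  0.67  0.05] 13.9 42.52
-63.6 -63.4 [-0.2 -0.3  0.2] [-2.2 -3.5  6.3] [-1.05  0.75  0.06] 13.3 42.85
```

View pics/z25.png

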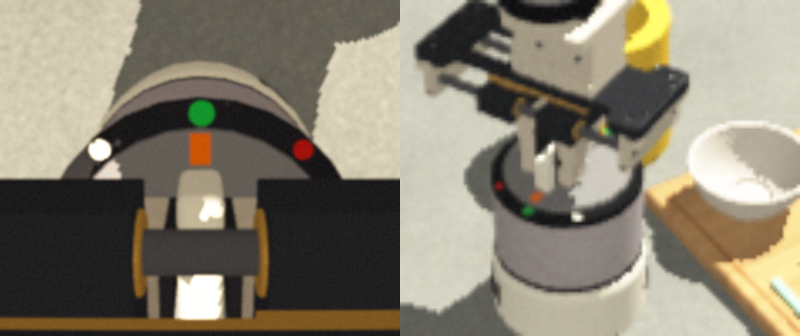

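Run:
```python
from h import *
for i in range(2):
    im,C,s=shot("wrist",f"w16_{i}"); sub=im[150:215,200:310]; h=cv2.cvtColor(sub,cv2.COLOR_BGR2HSV)
    out=[]
    for nm,lo,hi,z in (("orange",(5,150,120),(16,255,255),141),("green",(50,120,80),(80,255,255),135)):
        m=cv2.inRange(h,lo,hi); M=cv2.moments(m,True); px=(M["m10"]/M["m00"]+200,M["m01"]/M["m00"]+150)
        P=onz(C,[px],z)[0]; a=np.degrees(np.arctan2(*(P[:2]-MILL)[::-1])); out.append(a); print(nm,np.round(px,1),P.round(1),a.round(2),M["m00"])
    print("diff",out[0]-out[1])
s=bot.read_state(); print(s["t"],s["width"],s["contact_force"].round(1))
b,_,_=shot("scene","s16"); t,_,_=shot("top","t16")
cv2.imwrite("pics/z26.png",np.hstack([b[:,:,:],]))
```

```text
orange [254.6 192.6] [532.3   8.2 141. ] -62.84 278.0
green [255.6 170.3] [536.8  -2.1 135. ] -63.57 222.0
diff 0.7337972349920321
orange [254.6 192.6] [532.3   8.2 141. ] -62.83 277.0
green [255.6 170.3] [536.9  -2.2 135. ] -63.53 222.0
diff 0.7055087340866493
43.05 13.621734231965732 [-2.6 -3.   6.4]
```

View pics/z26.png

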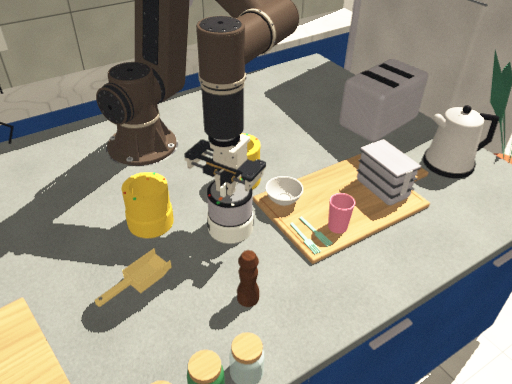

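The pointer is 0.7° short of the green dot, so I'll nudge it on by that much and hand in.

Run:
```python
from h import *
p,qq=lid_tcp(-64.3,120.9); bot.line_to(p,8,qq); bot.pause(.3)
im,C,s=shot("wrist","w17"); h=cv2.cvtColor(im[150:215,200:310],cv2.COLOR_BGR2HSV)
o=[]
for lo,hi,z in (((5,150,120),(16,255,255),141),((50,120,80),(80,255,255),135)):
    M=cv2.moments(cv2.inRange(h,lo,hi),True); P=onz(C,[(M["m10"]/M["m00"]+200,M["m01"]/M["m00"]+150)],z)[0]; o.append(np.degrees(np.arctan2(*(P[:2]-MILL)[::-1])))
print("diff",o[0]-o[1],s["t"],s["width"],s["contact_force"].round(1))
bot.close_job()
```

```text
diff 0.26649534448069545 43.7 13.48697314414087 [-2.  -3.9  6.3]
the job is handed in; nothing more can be done
```

The job is handed in, with the robot's clock at about 44 s of the 72 s allowed.

- **Radishes:** I poured all four into the mill's cup without the gripper touching them. The top view showed four in the cup.
- **Scoop:** It is back empty on the worktop in its original place.
- **Lid:** It seated in the collar with its lugs in the gaps, and I turned it clockwise to the half-turn position. The orange pointer ended about 0.3° from the green dot in the wrist view. The gripper is still holding the lid there, closed to 13.5 mm on the bar, with about 8 N of outside force on the tool.
- **Other things:** They looked undisturbed in the last scene view.

**What disagreed:** The first attempts to grip the scoop closed on air above the handle. The fingertips end about 30 mm short of the reported TCP. A gentle touch on the worktop, about 8 N, confirmed this, and I corrected for it in every later move.

I gripped the lid's bar 18 mm off centre to keep the gripper's body clear of the bento.

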